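# Make up a drain-repair order on the shop counter

## Task

Make up the customer's drain order: first roll the grey drainpipe along the counter, without lifting it, and stop it on the white line of the packing mat, so that it lies still along the line and on it for its whole length. Then raise the tipping tray by its bar so that all three fittings slide into the order crate, and lower the tray level again. Leave the other things on the counter where they are.

Things in the scene. Friction and masses are not known exactly. Their poses are not given: they have to be found in the camera images.
- pipe: Grey plastic drainpipe with black end caps, lying on the counter: closed cylinder, diameter 90, length 150 mm, about 0.45 kg. Origin at its centre, 45 mm up; x axis along the pipe (y, z turn as it rolls). Lies roughly along world x, so it rolls sideways. Let go while moving, it rolls on, braking only at about 0.1 m/s2: brake it gently. It keeps its direction and is hard to turn.
- line (a point): Centre of the white line, 260 x 20 mm, on the flat black packing mat (280 x 170 mm, flush with the counter). x runs along the line (roughly world x), y across it, z up. The pipe starts 180 to 255 mm from it crosswise, on either side, within 0.05 rad of parallel and within 35 mm of its middle lengthwise. The counter between them is clear.
- tray (a joint): Angle of the tipping tray about its hinge, rad: 0 level, resting on its posts, up to 1.25 steeply tipped towards the crate. It falls back by its own weight (0.35 kg) when let go.
- tray_bar (a point): Middle of the round steel grip bar on the tray's robot-side edge: 14 mm thick, 100 mm free between its brackets, along the hinge's y axis, 127 mm above the counter when the tray is level, 33 mm clear of the tray's front wall (whose top is 28 mm above the bar's middle). The bar can turn between fingers that stay pointing down. Axes turn with the tray: x towards the hinge, y along the bar.
- tray_hinge (a point): Middle of the tray's hinge axis, 115 mm above the counter, fixed. y along the hinge, x level, away from the tray over the crate, z up. With the tray level the bar lies at x -205, z +12 mm here. The aluminium tray (165 long, 204 wide, walls 40 mm) is open on the hinge side only: the fittings slide out there into the crate once it is tipped to some 0.6 to 1.0 rad.
- crate (a point): Centre of the inner floor (13 mm above the counter) of the open grey order crate, inside 190 x 215 mm, 70 to 95 mm deep, fixed on the tipper below and beyond the hinge. Axes as the hinge's.
- coupling: White plastic straight pipe coupling with a collar at each end, 70 mm long, 44 mm thick, about 60 g, lying loose in the tray. Origin near its centre.
- elbow: White plastic pipe elbow about 65 x 50 mm, 44 mm thick, about 60 g, lying loose in the tray. Origin near its centre.
- tee: White plastic pipe tee about 72 x 48 mm, 44 mm thick, about 60 g, lying loose in the tray. Origin near its centre.
- tape_roll: Bystander, to be left where it is: roll of brown parcel tape lying flat, 84 mm across, 25 mm high. Origin at the underside.
- screw_jar: Bystander, to be left where it is: jar of screws, 72 mm across, 85 mm high. Origin at the underside.
- oil_can: Bystander, to be left where it is: grey can, 64 mm across, 150 mm high. Origin at the underside.
- hammer: Bystander, to be left where it is: hammer lying flat. Origin at the underside.
- screwdriver: Bystander, to be left where it is: screwdriver with black handle lying flat. Origin at the underside.
- carton: Bystander, to be left where it is: small cardboard carton 90 x 130 x 60 mm high. Origin at the underside.
- flange: Bystander, to be left where it is: steel pipe flange lying flat, a ring 100 mm across, 18 mm high. Origin at the underside.
Things that resemble listed ones, but are neither listed nor needed, are in the scene too. What is shaped like the tee but black is not meant.

How it is judged:
By the outcome, as a careful person would: the job done as asked, in the order asked, and still so for the second after the job is handed in, with the robot touching nothing.
It also fails if it takes over 64 s, if anything falls off the work surface, if the arm or the gripper's body presses on something with over 40 N, if the wrist force passes 120 N, or if a joint passes its speed limit or range.

## Robot

A 7-joint arm with a two-finger parallel gripper is mounted at the origin on the work surface. World frame = base frame: x ahead of the robot, y to its left, z up, the work surface at z = 0. Lengths are in m, angles in degrees, forces in N, time in s.
With the tool pointing down it reaches from about 0.4 to 0.925 m from the base axis. Payload 5.6 kg.
Tool frame: the origin (TCP) lies midway between the tips of the shut fingers; the grasp point (between the pads) lies 19 mm behind it (manip.hold_point_z is the distance from the TCP to the grasp point, in m); y points along the fingers, z is the direction in which the jaws open and shut, and the axes are right-handed (so a half turn about y gives the same grasp; the last joint's range is limited). The gripper opens to 85 mm and grips with 20 to 120 N. Pads are 22 mm wide; open, the fingers measure 114 mm over their backs; the gripper's body (76 mm by 85 mm) begins 54 mm behind the grasp point. The pads swing forward as they close: fully open they stand 13 mm farther back than shut.
Start: joints at [-69.844, 26.786, -0.665, 91.828, 0.344, 61.387, -3.226], TCP at [0.25, 0.6, 0.231] pointing down, gripper open.
Joint ranges: [-144.91, 144.91], [-17.63, 115.5], [-89.93, 88.59], [15.96, 139.68], [-74.01, 254.01], [8.47, 105.57], [-167.45, 167.45]. Speed limits (degrees/s): [147.25, 147.25, 180, 180, 180, 180, 180].

## Interface

Orientations are given as [roll, pitch, yaw] about the fixed x, y, z axes, in that order (R = Rz(yaw) Ry(pitch) Rx(roll)).
In Python, from bench import manip, effector, kinematics, camera, camera_model, order, spotter gives the robot as it stands. Calls block until the motion is done:
- manip.goto(position, orientation): joint-space move of the TCP to a pose.
- manip.movel(position, rot=None, speed=0.15): straight line of the TCP; rot=None keeps the orientation; speed is the mean speed in m/s.
- manip.movej(angles): joint-space move.
- effector.set_gripper(opening, effort=None): finger opening in m; effort is the grip in N (None keeps the last); returns when the fingers have stopped.
- manip.hold(seconds).
- kinematics.solve_ik(position, orientation): joint angles nearest the present ones, or None.
- camera(name): name is "scene" or "top" or "wrist"; returns the picture (400x640x3 uint8, red, green, blue); there is no depth.
- camera_model(name): a dict with "intrinsics" (3x3 intrinsics, pixels), "R" (3x3) and "t" (3): a world point X has camera coordinates R X + t; the wrist camera has in their place "hand_eye" (4x4, takes a point from camera to tool coordinates, whose origin is the TCP and whose axes are the tool frame's). Camera axes: x right, y down, z forward; pixel columns grow to the right and rows downward; lengths in m; the calibration is good to about 2 mm. A picture is of the moment at which its call begins: read the wrist's pose just before it. camera_model takes no time and is no camera call.
A pose or a line that the arm cannot do raises manip.Unreachable and nothing moves.
- order.sign_off(): hands the job in, once; it reports no verdict.
Trained networks look in the newest picture that a camera, given by its name, has taken for a name from the list of things; names that differ only in an ending like _2 or _b are one class to them, and where a whole thing is asked for, a point or a joint stands for the part that bears it (a point fixed in the world has none). Each returns a list of dicts, best first, with "confidence" (0 to 1); they miss things now and then, are a little off and sometimes report something else, mostly with a low value. They report only what shows in the picture. A call takes as long as a camera call. They do not tell look-alikes from the thing itself.
- spotter.look_for(camera, label): "rect" ([left, top, right, bottom] in pixels, round what is visible of it).
Readings, each from a call of its own:
- manip.current_time(): time.
- manip.current_q(): joint angles.
- manip.current_qvel(): joint speeds.
- manip.current_tau(): joint torques, N m.
- manip.current_ee_pos(): TCP position.
- manip.current_orientation(): TCP orientation.
- manip.current_force(): force on the tool from outside, world axes, zero at the start.
- manip.current_wrist_torque(): the same for the moment, N m.
- manip.current_grip_width(): finger opening in m.
Only numpy, scipy, OpenCV 4.12 (cv2) and the standard library are available. Lean on these libraries where they do the work, as an engineer would, in place of code of your own. Each camera call takes 0.05 s, during which the arm holds its last target.

## Working session

There is one attempt and no reset: what is moved stays moved. The work goes in short steps, each a Python script; the robot and the scene stay as the last script left them, time stands still between calls to the robot, and variables do not carry over. Pictures are saved under pics/ and viewed, and the job is handed in when it is done.

```bash
mkdir -p pics; ls; python3 - <<'E'
from bench import manip, effector, kinematics, camera, camera_model, order, spotter
import cv2, numpy as np
for n in ["scene","top","wrist"]:
    im=camera(n); cv2.imwrite(f"pics/{n}0.png",im[:,:,::-1])
    m=camera_model(n); print(n,{k:np.round(v,4).tolist() for k,v in m.items()})
print(manip.current_time(),manip.current_ee_pos(),manip.current_orientation(),manip.hold_point_z)
E
```

```text
pics
scene {'intrinsics': [[408.829, 0.0, 310.5979], [0.0, 408.829, 192.201], [0.0, 0.0, 1.0]], 'R': [[-0.3277, 0.9446, -0.0175], [0.6974, 0.2294, -0.6789], [-0.6373, -0.2347, -0.734]], 't': [0.1716, -0.2803, 1.9642]}
top {'intrinsics': [[452.8818, 0.0, 328.0764], [0.0, 452.8818, 202.3865], [0.0, 0.0, 1.0]], 'R': [[0.0169, -0.9998, 0.0047], [-0.999, -0.0171, -0.0415], [0.0416, -0.004, -0.9991]], 't': [0.013, 0.5344, 1.4082]}
wrist {'intrinsics': [[341.0409, 0.0, 319.2371], [0.0, 341.0409, 197.7404], [0.0, 0.0, 1.0]], 'hand_eye': [[-0.0007, 0.9527, 0.3038, -0.0778], [0.0006, -0.3038, 0.9527, -0.1418], [1.0, 0.0008, -0.0004, -0.0004], [0.0, 0.0, 0.0, 1.0]]}
0.15 [0.24989512 0.59958541 0.23053814] [-9.00777598e+01 -5.18314857e-03 -2.26251885e+01] 0.0187
```

View pics/scene0.png

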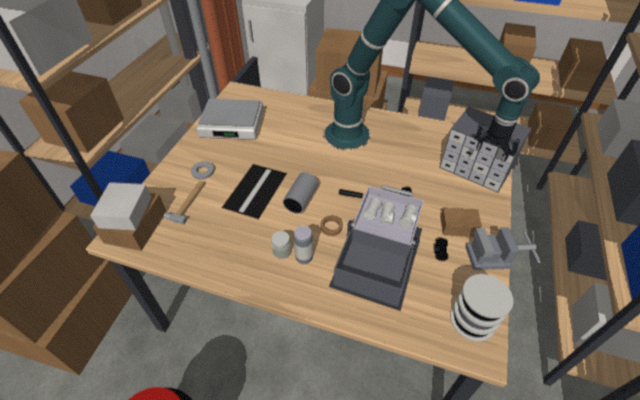

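View pics/top0.png

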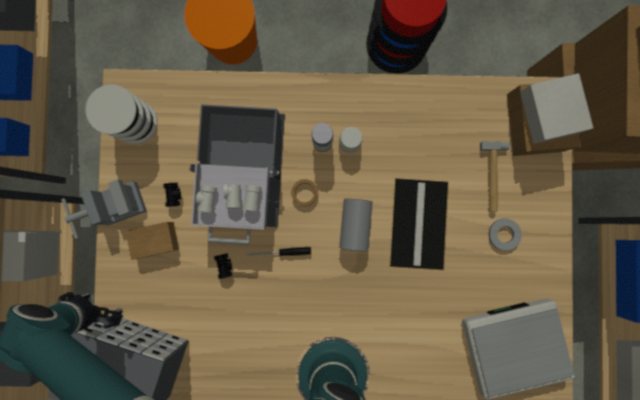

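View pics/wrist0.png

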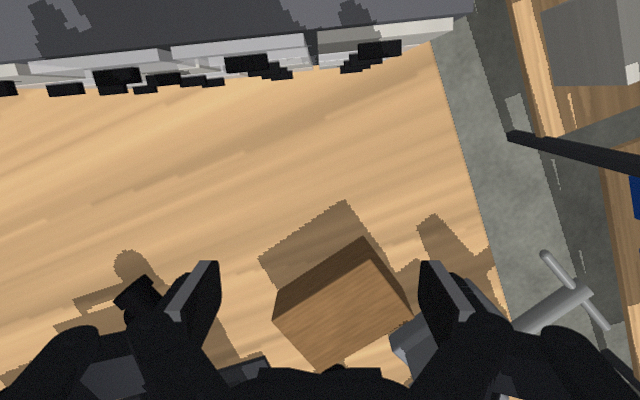

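The top view shows the pipe at about (356,224), the mat's white line at (420,223), the tray at (237,195), its bar at about (228,240), and the crate above the tray. Next I'll measure these.

```bash
cat > h.py <<'E'
from bench import manip, effector, kinematics, camera, camera_model, order, spotter
import cv2, numpy as np
from scipy.spatial.transform import Rotation as Rot
def model(n,pose=None):
    m=camera_model(n); K=np.array(m["intrinsics"])
    if "R" in m: return K,np.array(m["R"]),np.array(m["t"])
    p,o=pose; R=Rot.from_euler("xyz",o,degrees=True).as_matrix(); H=np.array(m["hand_eye"])
    Rw=R@H[:3,:3]; tw=R@H[:3,3]+p
    return K,Rw.T,-Rw.T@tw
def toplane(px,z,M):
    K,R,t=M; px=np.atleast_2d(px).astype(float)
    d=np.c_[px,np.ones(len(px))]@np.linalg.inv(K).T@R; c=-R.T@t
    return c+d*((z-c[2])/d[:,2])[:,None]
def proj(X,M):
    K,R,t=M; c=np.atleast_2d(X)@R.T+t; c=c@K.T; return c[:,:2]/c[:,2:]
def shot(n,f):
    pose=(manip.current_ee_pos(),manip.current_orientation()); im=camera(n)
    cv2.imwrite(f"pics/{f}.png",im[:,:,::-1]); return im,model(n,pose)
E
python3 - <<'E'
from h import *
im=cv2.imread("pics/top0.png"); M=model("top")
cv2.imwrite("pics/topz1.png",cv2.resize(im[150:290,330:460],None,fx=4,fy=4,interpolation=cv2.INTER_CUBIC))
cv2.imwrite("pics/topz2.png",cv2.resize(im[95:255,180:290],None,fx=3.7,fy=3.7,interpolation=cv2.INTER_CUBIC))
# line
g=im.min(axis=2); mask=np.zeros_like(g); mask[175:275,390:450]=(g[175:275,390:450]>110)
n,l,s,c=cv2.connectedComponentsWithStats(mask)
i=l[223,419]; ys,xs=np.where(l==i); print(s[i])
P=toplane(np.c_[xs,ys],0,M)[:,:2]
r=cv2.minAreaRect((P*1000).astype(np.float32)); print(r, cv2.boxPoints(r))
for k in ["pipe","tray","tray_bar","coupling","elbow","tee","crate","line"]:
    try: print(k,[(np.round(d["rect"]).tolist(),round(d["confidence"],2)) for d in spotter.look_for("top",k)][:3])
    except Exception as e: print(k,e)
print(manip.current_time())
E
```

```text
[415 183   9  82 440]
((473.1510314941406, -265.9053649902344), (17.197120666503906, 256.3242492675781), 87.32318115234375) [[ 344.72717 -268.50906]
 [ 600.7718  -280.48   ]
 [ 601.5749  -263.30167]
 [ 345.53027 -251.33072]]
pipe []
tray [([190.0, 165.0, 271.0, 246.0], 0.9)]
tray_bar [([194.0, 161.0, 269.0, 249.0], 0.82)]
coupling [([241.0, 185.0, 262.0, 213.0], 0.9)]
elbow [([225.0, 185.0, 242.0, 206.0], 0.94), ([481.0, 142.0, 511.0, 212.0], 0.7)]
tee [([196.0, 183.0, 213.0, 211.0], 0.82), ([168.0, 185.0, 183.0, 206.0], 0.67), ([213.0, 252.0, 233.0, 277.0], 0.67)]
crate [([190.0, 103.0, 286.0, 242.0], 0.84)]
line [([391.0, 180.0, 446.0, 271.0], 0.85)]
0.55
```

View pics/topz1.png

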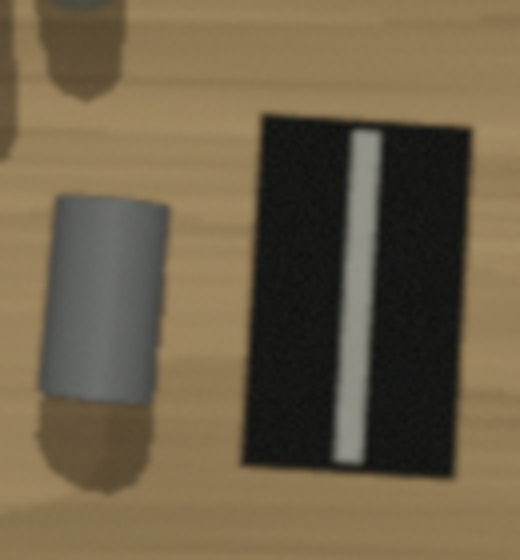

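View pics/topz2.png

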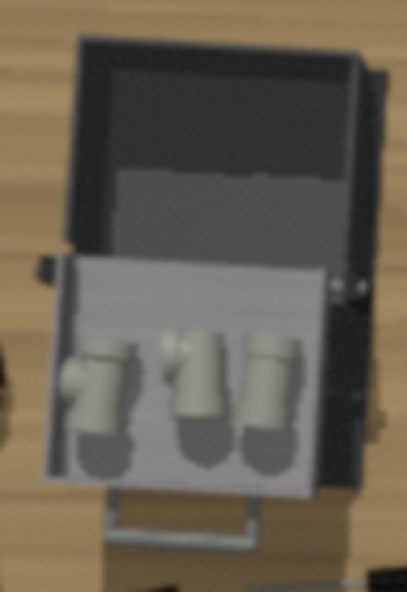

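```bash
python3 - <<'E'
from h import *
from scipy.optimize import minimize
im=cv2.imread("pics/top0.png"); M=model("top"); K,R,t=M
# line via intensity-weighted strip
ys,xs=np.mgrid[185:262,405:435]; w=np.clip(im[185:262,405:435].min(axis=2).astype(float)-60,0,None)
cx=(w*xs).sum(1)/w.sum(1); P=toplane(np.c_[cx,ys[:,0]],0,M)
pf=np.polyfit(P[:,0],P[:,1],1); print("line fit y=%.4f x+%.4f"%tuple(pf), "resid",np.std(P[:,1]-np.polyval(pf,P[:,0])))
# ends along line
prof=im[170:280].min(axis=2).astype(float)
# pipe mask
hsv=cv2.cvtColor(im,cv2.COLOR_BGR2HSV); m=np.zeros(im.shape[:2],np.uint8)
m[190:260,335:378]=(hsv[190:260,335:378,1]<50)
n,l,s,c=cv2.connectedComponentsWithStats(m); i=1+np.argmax(s[1:,4]); m=(l==i).astype(np.uint8); print(s[i],c[i])
th=np.linspace(0,2*np.pi,60)
def sil(p,sc=8):
    x,y,a=p; ax=np.array([np.cos(a),np.sin(a),0]); py=np.array([-np.sin(a),np.cos(a),0])
    pts=np.concatenate([np.array([x,y,.045])+e*.075*ax+.045*(np.outer(np.cos(th),py)+np.outer(np.sin(th),[0,0,1])) for e in(-1,1)])
    return cv2.convexHull(proj(pts,M).astype(np.float32))
def cost(p):
    h=sil(p); big=np.zeros((80*4,60*4),np.uint8)
    cv2.fillPoly(big,[np.round((h-[330,185]+0.5)*4).astype(np.int32)],1)
    a=cv2.resize(big.astype(np.float32),(60,80),interpolation=cv2.INTER_AREA); return np.abs(a-m[185:265,330:390]).sum()
c0=toplane(c[i],.06,M)[0]
best=min((minimize(cost,[c0[0]+dx,c0[1]+dy,a],method="Nelder-Mead",options=dict(initial_simplex=np.array([c0[0]+dx,c0[1]+dy,a])+np.vstack([np.zeros(3),np.diag([.008,.008,.04])]))) for dx in(0,.004) for dy in(0,.004) for a in(-.05,0,.05)),key=lambda r:r.fun)
print("pipe",best.x,best.fun, m.sum())
x,y,a=best.x
print("dist to line cross",(y-np.polyval(pf,x))*np.cos(np.arctan(pf[0])))
# tray/bar
z=lambda u,v:(180+u/3.7-0.36,95+v/3.7-0.36)
print("bar",toplane([z(105,538),z(253,546)],.127,M))
print("hinge-edge floor corners? tray front wall top corners",toplane([z(43,479),z(314,496)],.155,M))
print("crate far corners",toplane([z(80,37),z(360,53)],.1,M))
E
```

```text
line fit y=-0.0481 x+-0.2429 resid 0.00020910484743301438
[ 340  199   32   52 1404] [355.53917379 224.54059829]
pipe [ 0.46723096 -0.06292734 -0.06649581] 101.3125 1404
dist to line cross 0.20221296316100879
bar [[0.41540082 0.36452294 0.127     ]
 [0.41114159 0.24991157 0.127     ]]
hinge-edge floor corners? tray front wall top corners [[0.46051603 0.40548597 0.155     ]
 [0.45110984 0.19981399 0.155     ]]
crate far corners [[0.81346502 0.40264345 0.1       ]
 [0.80460061 0.17851609 0.1       ]]
```

```bash
python3 - <<'E'
from h import *
a=-0.0665; px=np.array([.4672,-.0629]); d=np.array([np.sin(a),-np.cos(a)]); yaw=np.degrees(np.arctan2(d[1],d[0])); print(d,yaw)
h=px-d*.085
o=[-90,0,yaw]
for p in ([*h,.30],[*h,.028],[*(px+d*.15),.028]): print(p,kinematics.solve_ik(p,o))
manip.goto([*h,.30],o); print(manip.current_ee_pos(),manip.current_q(),manip.current_time())
effector.set_gripper(.06); 
im,M=shot("wrist","w1"); print(manip.current_time())
# projected pipe outline for check
th=np.linspace(0,2*np.pi,60); ax=np.array([np.cos(a),np.sin(a),0]); py=np.array([-np.sin(a),np.cos(a),0])
pts=np.concatenate([np.array([*px,.045])+e*.075*ax+.045*(np.outer(np.cos(th),py)+np.outer(np.sin(th),[0,0,1])) for e in(-1,1)])
H=cv2.convexHull(proj(pts,M).astype(np.float32))
b=im[:,:,::-1].copy(); cv2.polylines(b,[np.round(H).astype(np.int32)],True,(0,0,255),1)
xl=np.array([.345,.602]); L=np.c_[xl,-.0481*xl-.2429,[0,0]]; q=np.round(proj(L,M)).astype(int); cv2.line(b,tuple(map(int,q[0])),tuple(map(int,q[1])),(0,255,0),1)
cv2.imwrite("pics/w1o.png",b)
E
```

```text
[-0.066451   -0.99778969] -93.81016933761997
[np.float64(0.47284833479306515), np.float64(0.02191212362666939), 0.3] [-38.07004029   4.62635547  33.7043728  112.82728515  -2.87042447
  63.3502672   -6.97375255]
[np.float64(0.47284833479306515), np.float64(0.02191212362666939), 0.028] [-23.29254237  30.29274494  20.05231599 124.36392207 -21.2260581
  28.53589668   9.23078434]
[np.float64(0.4572323503651791), np.float64(-0.2125684534588283), 0.028] [ -9.94585009  36.82035142  39.28987818 121.14328458 -40.44202908
  35.80641431  54.12178986]
[0.47297957 0.02315312 0.2998005 ] [-38.13587807   4.67665035  33.62629399 112.80465416  -2.88216265
  63.34653957  -6.97318605] 2.775
3.2
```

View pics/w1o.png

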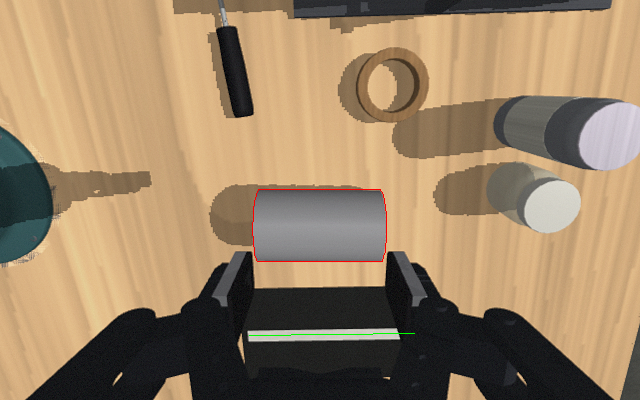

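The overlay matches the pipe outline at (253–386, 190–261) and the white line at row ~335, so the estimates agree. Next I lower the fingers behind the pipe.

```bash
python3 - <<'E'
from h import *
a=-0.0665; px=np.array([.4672,-.0629]); d=np.array([np.sin(a),-np.cos(a)]); yaw=np.degrees(np.arctan2(d[1],d[0]))
o=[-90,0,yaw]; T=lambda s,z:[*(px-d*s),z]
manip.goto(T(.085,.13),o)
manip.movel(T(.085,.028),speed=.1)
print(manip.current_ee_pos(),manip.current_force(),manip.current_time())
im,M=shot("wrist","w2"); print(manip.current_grip_width())
E
```

```text
[0.47332122 0.02196559 0.02850432] [-0.40085021  0.433711    0.3001542 ] 5.0833
0.05965164830232797
```

View pics/w2.png

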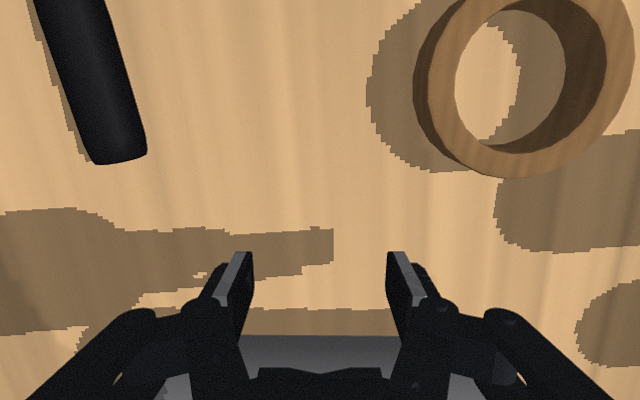

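```bash
python3 - <<'E'
from h import *
a=-0.0665; px=np.array([.4672,-.0629]); d=np.array([np.sin(a),-np.cos(a)]); yaw=np.degrees(np.arctan2(d[1],d[0]))
T=lambda s,z:[*(px-d*s),z]
manip.movel(T(.06,.028),speed=.03); print(manip.current_force())
manip.movel(T(-.121,.028),speed=.04)
print(manip.current_ee_pos(),manip.current_qvel(),manip.current_force(),manip.current_time())
shot("top","t3"); manip.hold(.3); im,M=shot("top","t4"); print(manip.current_time())
b=im[150:290,320:460,::-1]; cv2.imwrite("pics/t4z.png",cv2.resize(b,None,fx=4,fy=4,interpolation=cv2.INTER_CUBIC))
c=cv2.imread("pics/t3.png")[150:290,320:460]; print(np.abs(c.astype(int)-b).max(axis=(0,1)), (np.abs(c.astype(int)-b).max(2)>30).sum())
shot("scene","s4")
E
```

```text
[-0.20835534 -0.47471361  0.5309023 ]
[ 0.45914161 -0.18358892  0.02799495] [-0.11383168  0.08583857  0.0204874   0.05726255  0.05378252  0.02849666
 -0.09199572] [-0.57677503  0.2056458   1.0394796 ] 10.7917
11.1917
[13 10 11] 0
```

View pics/t4z.png

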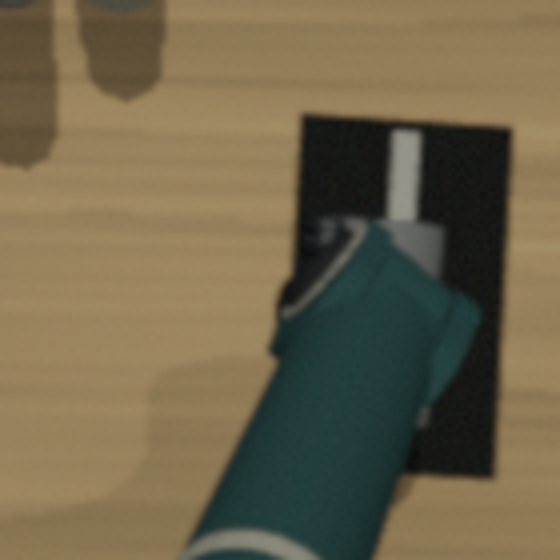

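View pics/s4.png

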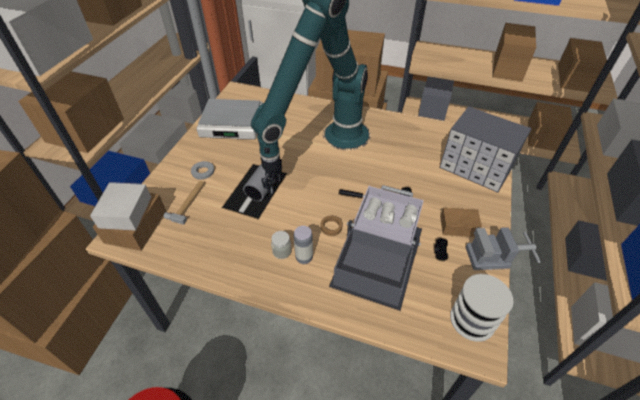

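```bash
cat >> h.py <<'E'
th=np.linspace(0,2*np.pi,90)
def pts(c,a):
    ax=np.array([np.cos(a),np.sin(a),0]); py=np.array([-np.sin(a),np.cos(a),0])
    return np.concatenate([np.array([c[0],c[1],.045])+e*.075*ax+.045*(np.outer(np.cos(th),py)+np.outer(np.sin(th),[0,0,1])) for e in(-1,1)])
def sil(c,a,M): return cv2.convexHull(proj(pts(c,a),M).astype(np.float32))
A0=-0.0665; P0=np.array([.4672,-.0629]); D=np.array([np.sin(A0),-np.cos(A0)])
def liney(x): return -.0481*x-.2429
E
python3 - <<'E'
from h import *
M=model("top"); im=cv2.imread("pics/t4.png"); b=cv2.resize(im[150:290,320:460],None,fx=4,fy=4,interpolation=cv2.INTER_CUBIC)
for s,col in ((.175,(0,0,255)),(.185,(0,255,0)),(.195,(255,0,0)),(.2022,(255,255,0))):
    cv2.polylines(b,[np.round((sil(P0+D*s,A0,M)-[320,150]+.5)*4).astype(np.int32)],True,col,1)
cv2.imwrite("pics/t4o.png",b)
E
```

```text
(no output)
```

View pics/t4o.png

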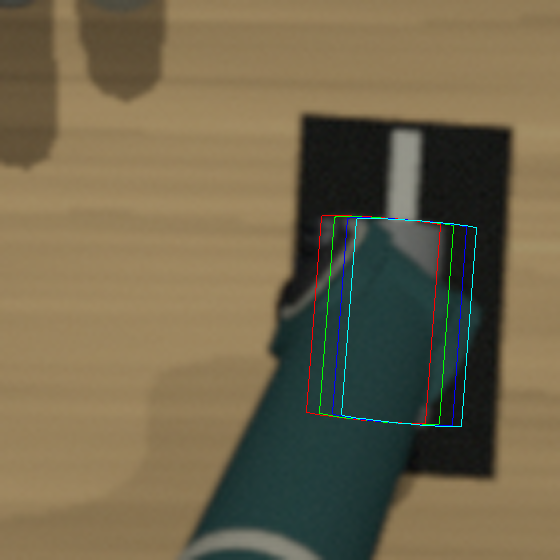

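The pipe's right edge at zoomed column ~443 puts it about 24 mm short of the line and at rest. I'll finish with a slow push, then retract and check.

```bash
python3 - <<'E'
from h import *
T=lambda s,z:[*(P0+D*s),z]
manip.movel(T(.1447,.028),speed=.012)
print(manip.current_ee_pos(),manip.current_force(),manip.current_time())
manip.hold(.2)
manip.movel(T(.115,.028),speed=.06); manip.movel(T(.085,.16),speed=.2)
o=[-90,0,-93.81]
print(kinematics.solve_ik(T(.0,.30),o))
manip.goto(T(.085-.02,.30),o)
im,M=shot("wrist","w5"); it,Mt=shot("top","t5"); print(manip.current_time())
b=cv2.resize(it[150:290,320:460,::-1],None,fx=4,fy=4,interpolation=cv2.INTER_CUBIC); cv2.imwrite("pics/t5z.png",b)
E
```

```text
[ 0.45759935 -0.20723687  0.02799774] [-0.53909244  0.15419932  0.3346153 ] 13.3667
[-29.04969084   4.37565265  34.99736242 113.11428983  -2.80687954
  63.32657775   3.31996001]
15.7583
```

View pics/w5.png

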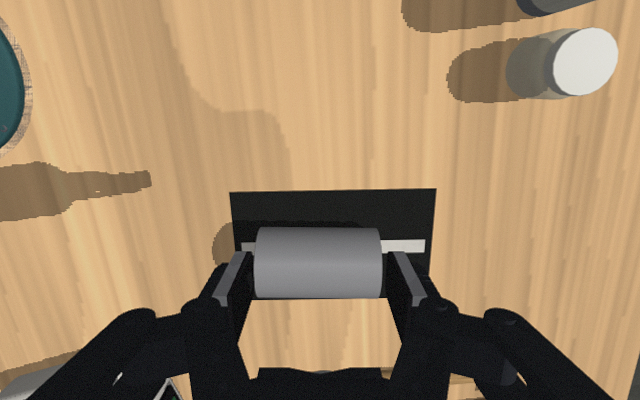

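View pics/t5z.png

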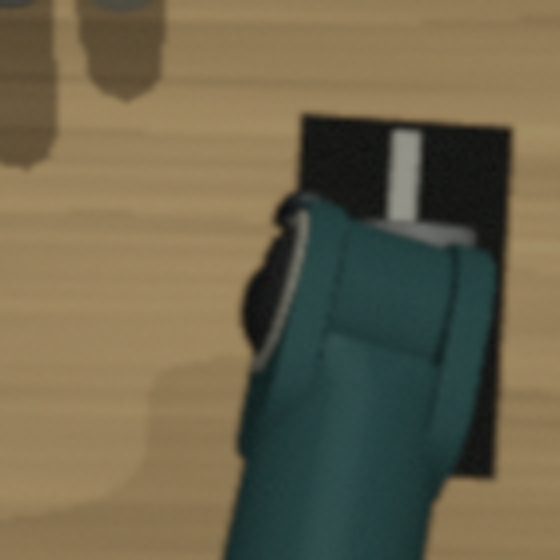

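```bash
python3 - <<'E'
from h import *
pose=(manip.current_ee_pos(),manip.current_orientation()); M=model("wrist",pose); im=cv2.imread("pics/w5.png")
b=im.copy()
for s,col in ((.1975,(0,0,255)),(.2022,(0,255,0)),(.207,(255,0,0))):
    cv2.polylines(b,[np.round(sil(P0+D*s,A0,M)).astype(np.int32)],True,col,1)
xl=np.array([.343,.603]); L=np.c_[xl,liney(xl),[0,0]]; q=np.round(proj(L,M)).astype(int); cv2.line(b,tuple(map(int,q[0])),tuple(map(int,q[1])),(0,255,255),1)
cv2.imwrite("pics/w5o.png",cv2.resize(b[180:310,210:450],None,fx=3.3,fy=3.3,interpolation=cv2.INTER_NEAREST))
print(toplane([[250,246],[404,246]],0,M))
E
```

```text
[[ 0.35350377 -0.25623135  0.        ]
 [ 0.57146096 -0.27027632  0.        ]]
```

View pics/w5o.png

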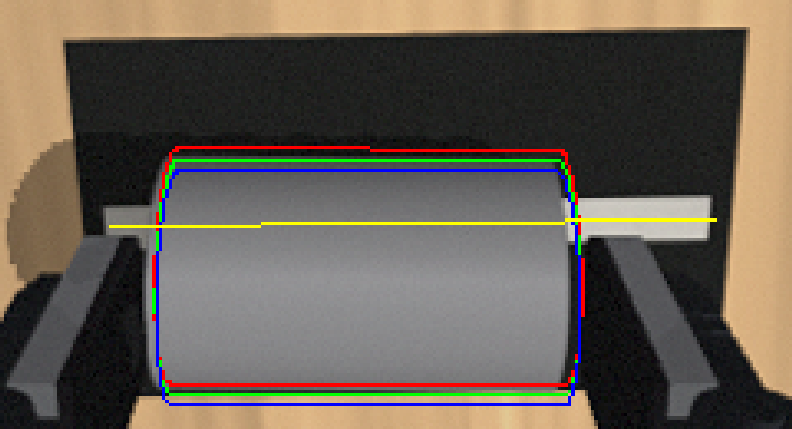

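The pipe lies about 2 mm from the line centre, parallel to it, with white line showing beyond both caps (zoomed columns 105–150 and 565–710). Now the tray.

```bash
python3 - <<'E'
from h import *
o=[-90,0,-92.3]; B=np.array([.4133,.3072])
for p in ([*B,.27],[*B,.108]): print(kinematics.solve_ik(p,o))
manip.goto([*B,.27],o)
effector.set_gripper(.034)
im,M=shot("wrist","w6"); it,Mt=shot("top","t6"); shot("scene","s6"); print(manip.current_time(),manip.current_ee_pos(),manip.current_force())
b=it[150:290,320:460,::-1]; big=cv2.resize(b,None,fx=4,fy=4,interpolation=cv2.INTER_CUBIC)
for s,col in ((.2,(0,0,255)),): cv2.polylines(big,[np.round((sil(P0+D*s,A0,Mt)-[320,150]+.5)*4).astype(np.int32)],True,col,1)
xl=np.array([.343,.603]); L=np.c_[xl,liney(xl),[0,0]]; q=np.round((proj(L,Mt)-[320,150]+.5)*4).astype(int); cv2.line(big,tuple(map(int,q[0])),tuple(map(int,q[1])),(0,255,255),1)
cv2.imwrite("pics/t6z.png",big)
E
```

```text
[-53.99582718  11.10399016  15.64845075 109.01560961  -3.42769624
  60.32643769 -39.22791523]
[-54.04697228  24.07203562  16.70853501 117.06583948 -10.45859711
  40.24196851 -32.99984395]
17.8917 [0.41336415 0.30714364 0.27004228] [-0.28355849  0.96251343  0.25180325]
```

View pics/w6.png

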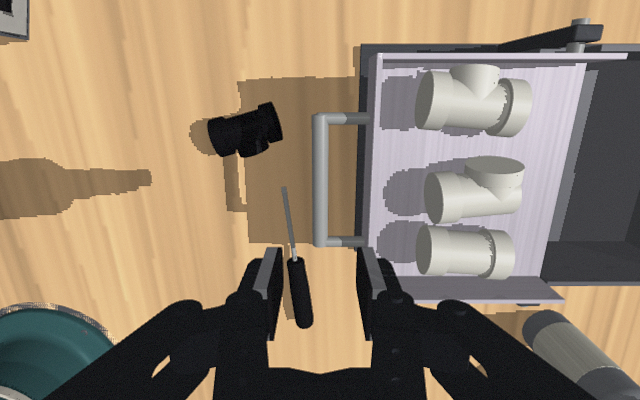

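View pics/t6z.png

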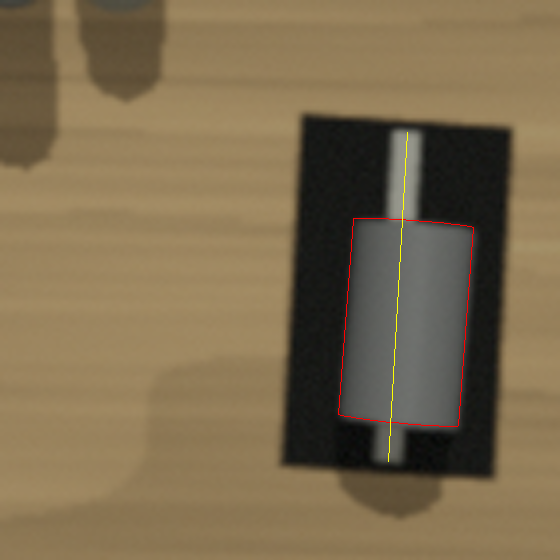

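```bash
python3 - <<'E'
from h import *
pose=(manip.current_ee_pos(),manip.current_orientation()); M=model("wrist",pose); im=cv2.imread("pics/w6.png")
g=cv2.cvtColor(im,cv2.COLOR_BGR2GRAY)
for r in (135,160,190,220,232): print(r,g[r,306:336].tolist())
b=toplane([[320,119],[321,241]],.127,M); print(b)
print("wall",toplane([[377,54],[359,302]],.155,M))
cv2.imwrite("pics/w6z.png",cv2.resize(im[95:265,290:400],None,fx=3.5,fy=3.5))
E
```

```text
135 [109, 111, 112, 114, 116, 112, 80, 88, 101, 117, 129, 137, 146, 152, 158, 169, 185, 191, 179, 166, 162, 153, 132, 113, 120, 119, 122, 122, 123, 124]
160 [108, 110, 109, 113, 116, 111, 83, 85, 98, 113, 125, 134, 144, 154, 159, 168, 175, 184, 170, 167, 161, 150, 121, 116, 116, 118, 118, 124, 125, 121]
190 [106, 108, 109, 110, 112, 108, 89, 86, 97, 112, 123, 135, 147, 151, 157, 165, 171, 174, 173, 167, 163, 151, 117, 115, 115, 115, 119, 120, 124, 121]
220 [102, 106, 107, 107, 110, 109, 94, 90, 97, 111, 122, 136, 144, 152, 157, 164, 169, 170, 167, 164, 164, 146, 114, 116, 114, 115, 118, 117, 120, 121]
232 [111, 109, 109, 110, 109, 107, 89, 87, 95, 112, 122, 133, 143, 153, 161, 162, 168, 168, 173, 163, 161, 146, 113, 116, 118, 119, 117, 118, 120, 122]
[[0.41597218 0.36094332 0.127     ]
 [0.41264105 0.25199122 0.127     ]]
wall [[0.45741547 0.40592645 0.155     ]
 [0.444046   0.20526014 0.155     ]]
```

View pics/w6z.png

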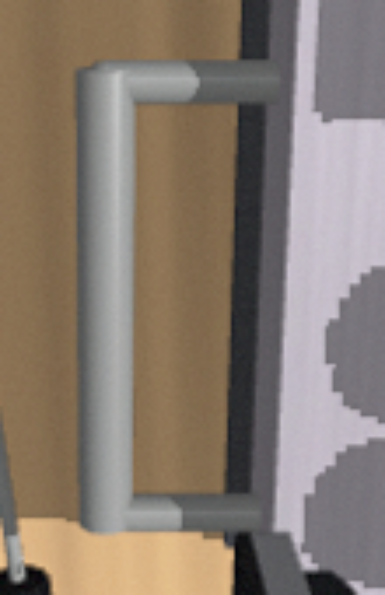

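```bash
cat >> h.py <<'E'
B=np.array([.4143,.3065]); ph=-.039; ex=np.array([np.cos(ph),np.sin(ph)]); HX=B+.205*ex
OB=[-90,0,-90+np.degrees(ph)]
def arc(t,dz=.0187):
    x=-.205*np.cos(t)+.012*np.sin(t); z=.115+.205*np.sin(t)+.012*np.cos(t)
    return [*(HX+x*ex),z-dz]
E
python3 - <<'E'
from h import *
for t in (0,.5,1,1.15): print(arc(t),kinematics.solve_ik(arc(t),OB))
manip.goto([*B,.19],OB)
manip.movel([*B,.127-.0187],speed=.08); print(manip.current_force())
effector.set_gripper(0.0,30); print(manip.current_grip_width(),manip.current_force(),manip.current_ee_pos(),manip.current_time())
shot("scene","s7")
E
```

```text
[np.float64(0.4143), np.float64(0.3065), np.float64(0.10830000000000001)] [-51.61294157  23.89680286  13.87912284 116.85664185  -8.65987965
  40.19260704 -34.48153036]
[np.float64(0.44512522382707154), np.float64(0.3052972063925409), np.float64(0.2051132261565461)] [-51.34697376  17.94476268  16.14467148 109.72850913  -6.14593429
  53.15012203 -34.48914951]
[np.float64(0.5185563418875176), np.float64(0.3024319399507734), np.float64(0.27528517955603643)] [-47.98510818  19.77791464  18.62805103  97.45283567  -6.91299573
  63.89623321 -29.56705014]
[np.float64(0.5464127064752421), np.float64(0.30134499059263964), np.float64(0.2883184570440167)] [-46.63330518  21.65781625  19.45593344  93.22699175  -7.70714662
  66.43716928 -27.5953814 ]
[-11.26694724  -6.76534325  24.92221936]
0.012619196111143406 [-5.5387468 -1.6180693 14.941093 ] [0.4139357  0.30713188 0.10950346] 19.7917
```

```bash
python3 - <<'E'
from h import *
im,M=shot("wrist","w7"); print(manip.current_force(),manip.current_wrist_torque())
s=cv2.imread("pics/s7.png"); cv2.imwrite("pics/s7z.png",cv2.resize(s[130:320,320:480],None,fx=3.1,fy=3.1,interpolation=cv2.INTER_CUBIC))
E
```

```text
[-5.24012621 -1.5534188  14.17875566] [-0.35941817  1.05291    -0.07257696]
```

View pics/w7.png

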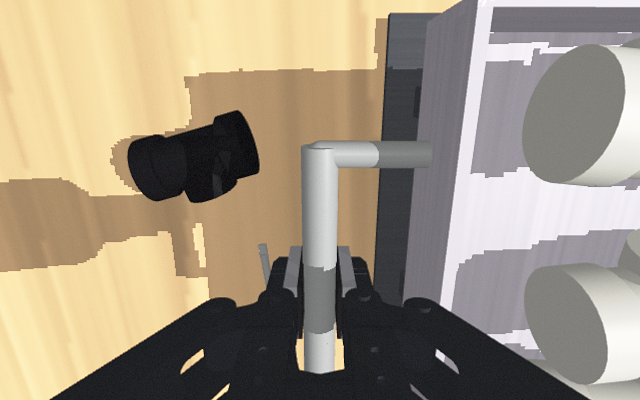

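View pics/s7z.png

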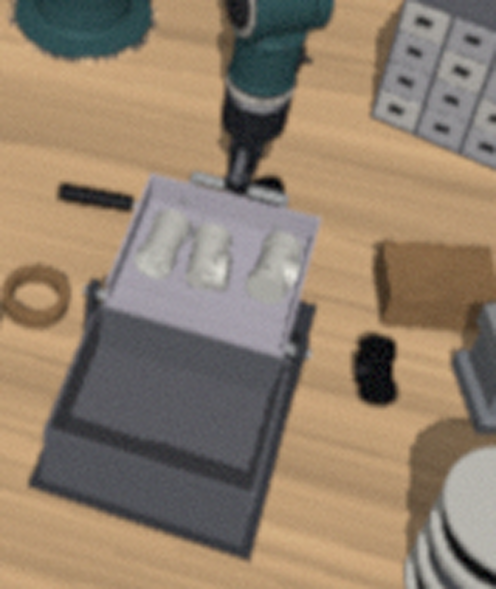

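The bar (column ~320) is held between both pads, but I read 14–25 N upward. The knuckles probably touch the tray's wall top, so I'll regrip a few mm higher.

```bash
python3 - <<'E'
from h import *
effector.set_gripper(0.024,30); print(manip.current_force())
manip.movel([*B,.115],speed=.05); print(manip.current_force(),manip.current_ee_pos())
effector.set_gripper(0.0,35); print(manip.current_grip_width(),manip.current_force(),manip.current_ee_pos(),manip.current_time())
E
```

```text
[-9.21919788 -0.19944085  7.66426031]
[-0.70786917 -0.37689724 -0.68999034] [0.41499022 0.30661687 0.1153163 ]
0.012589569975795247 [-3.05858216 -0.72028437  6.1683492 ] [0.41388485 0.30646297 0.11510888] 20.6833
```

```bash
python3 - <<'E'
from h import *
for t in np.arange(.1,.41,.1):
    manip.movel(arc(t,.012),speed=.08); print(round(t,2),np.round(manip.current_force(),1),np.round(np.array(manip.current_ee_pos())-arc(t,.012),4),round(manip.current_time(),2))
shot("wrist","w8"); shot("scene","s8"); s=cv2.imread("pics/s8.png"); cv2.imwrite("pics/s8z.png",cv2.resize(s[130:320,320:480],None,fx=3.1,fy=3.1,interpolation=cv2.INTER_CUBIC))
E
```

```text
0.1 [-2.6  1.5 -3.5] [-0.0006 -0.     -0.0003] 21.09
0.2 [-4.7  1.8 -2.2] [-0.0007 -0.0001  0.0002] 21.5
0.3 [-8.2  1.1 -2.1] [-0.001  -0.0001  0.0004] 21.91
0.4 [-8.7  1.8 -0.4] [-0.0015 -0.      0.0004] 22.32
```

View pics/s8z.png

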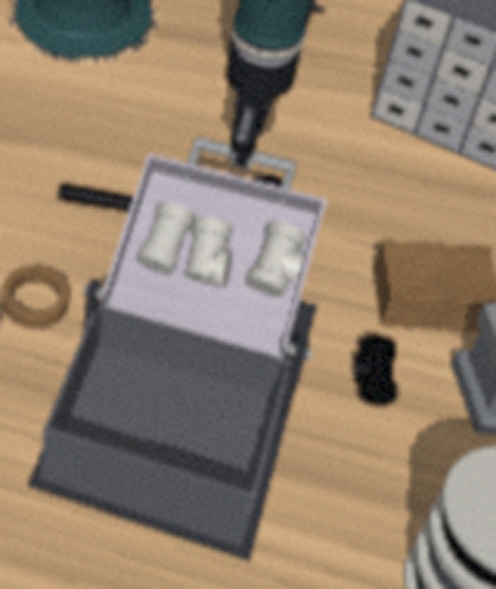

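```bash
python3 - <<'E'
from h import *
for t in np.arange(.5,1.01,.1):
    p=np.array(arc(t,.012)); p[0]-=.001
    manip.movel(p,speed=.05); print(round(t,2),np.round(manip.current_force(),1),np.round(np.array(manip.current_ee_pos())-p,4),round(manip.current_time(),2))
manip.hold(.5)
shot("wrist","w9"); shot("scene","s9"); s=cv2.imread("pics/s9.png"); cv2.imwrite("pics/s9z.png",cv2.resize(s[130:320,320:480],None,fx=3.1,fy=3.1,interpolation=cv2.INTER_CUBIC))
E
```

```text
0.5 [-7.8 -0.1  1.4] [-0.0011 -0.      0.0006] 22.97
0.6 [-10.1  -0.4   3. ] [-0.0019 -0.      0.0006] 23.52
0.7 [-12.9  -1.    6.8] [-0.0025  0.      0.0011] 24.08
0.8 [-16.3  -2.1  12.9] [-0.0027  0.      0.0021] 24.64
0.9 [-15.   -3.9  19.1] [-0.0017  0.0001  0.0036] 25.2
1.0 [-12.   -2.3  16.9] [-0.0005 -0.      0.0041] 25.76
```

View pics/s9z.png

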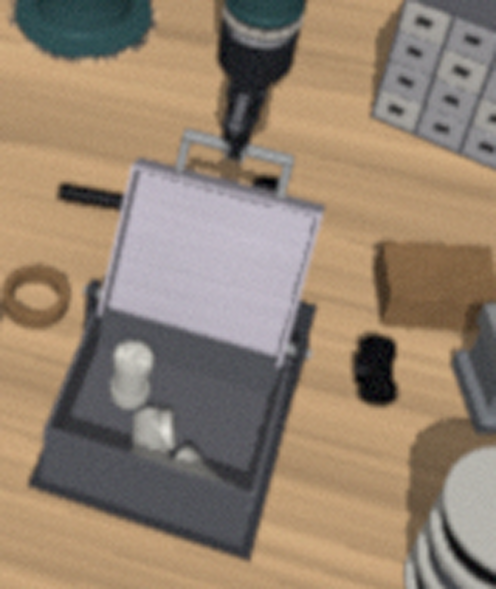

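View pics/w9.png

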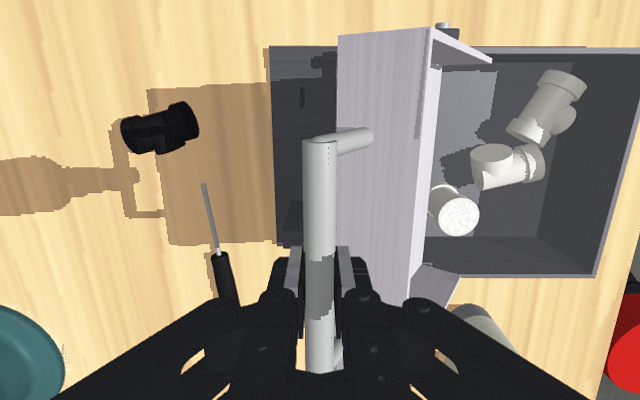

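All three fittings have left the tray. The coupling, at wrist (455,215), seems to stand on end near the hinge, so I'll check the top view before lowering.

```bash
python3 - <<'E'
from h import *
it,Mt=shot("top","t9"); cv2.imwrite("pics/t9z.png",cv2.resize(it[90:290,180:460,::-1],None,fx=2.8,fy=2.8,interpolation=cv2.INTER_CUBIC)); print(manip.current_force(),manip.current_time())
E
```

```text
[-12.76448351  -2.90306035  16.99620281] 26.4083
```

View pics/t9z.png

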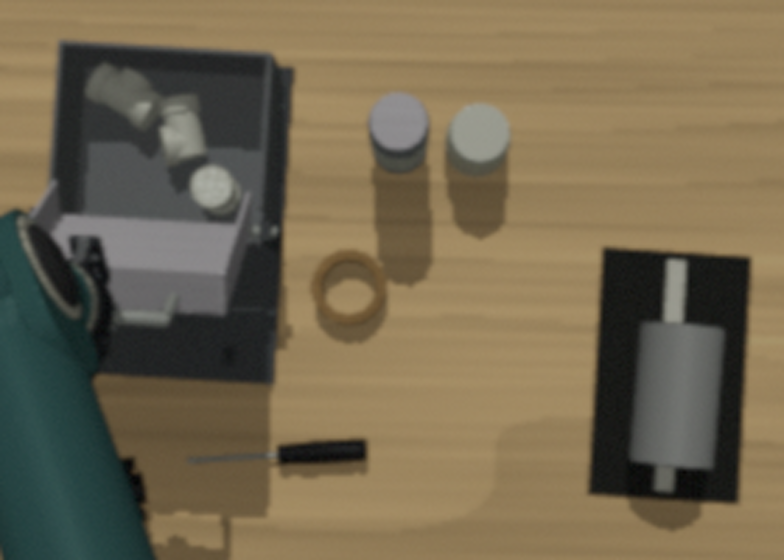

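```bash
python3 - <<'E'
from h import *
for t in (.85,.7,.55,.4,.28,.16,.06):
    p=np.array(arc(t,.012)); p[0]-=.001
    manip.movel(p,speed=.06); f=manip.current_force(); print(round(t,2),np.round(f,1),np.round(np.array(manip.current_ee_pos())-p,4),round(manip.current_time(),2))
    if np.linalg.norm(f)>35: break
shot("wrist","w10")
E
```

```text
0.85 [-11.2  -3.   14.7] [-0.0006  0.      0.0031] 27.07
0.7 [-8.3 -1.   6.7] [-0.0006  0.0001  0.0017] 27.74
0.55 [-6.6 -0.1  2.7] [-0.      0.0001  0.0011] 28.41
0.4 [-4.4  0.7  1.9] [0.0004 0.0001 0.0007] 29.07
0.28 [-1.3  1.  -0.6] [0.0006 0.0001 0.0003] 29.63
0.16 [ 0.7  1.5 -1.5] [ 0.0006  0.     -0.0001] 30.19
0.06 [ 2.5  1.4 -0.9] [ 0.0006  0.0001 -0.0002] 30.68
```

View pics/w10.png

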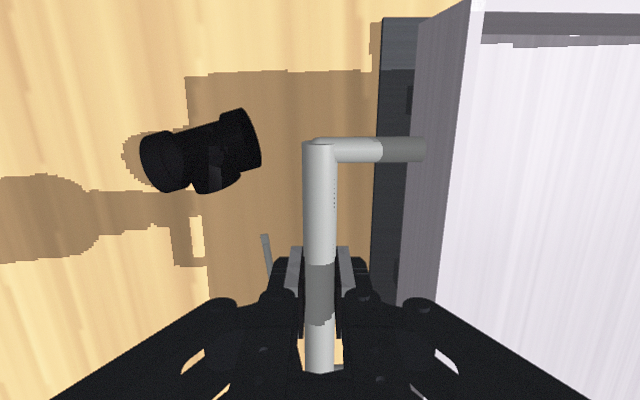

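Smooth so far. I'll lower until the tray rests, release, and rise.

```bash
python3 - <<'E'
from h import *
for t in (.03,.005,-.01):
    p=np.array(arc(t,.012)); p[0]-=.001
    manip.movel(p,speed=.03); f=manip.current_force(); print(t,np.round(f,1),np.round(np.array(manip.current_ee_pos()),4),round(manip.current_time(),2))
    if f[2]>4: break
effector.set_gripper(.026); print(manip.current_force())
p=np.array(manip.current_ee_pos()); manip.movel([p[0],p[1],.135],speed=.06); print(manip.current_force())
manip.movel([p[0],p[1],.26],speed=.15)
shot("wrist","w11"); manip.goto([.35,.12,.33],OB)
it,_=shot("top","t11"); shot("scene","s11"); print(manip.current_time())
cv2.imwrite("pics/t11z.png",cv2.resize(it[90:290,160:460,::-1],None,fx=2.66,fy=2.66,interpolation=cv2.INTER_CUBIC))
s=cv2.imread("pics/s11.png"); cv2.imwrite("pics/s11z.png",cv2.resize(s[130:320,200:480],None,fx=2.8,fy=2.8,interpolation=cv2.INTER_CUBIC))
E
```

```text
0.03 [4.7 0.4 0.2] [0.4143 0.3066 0.1213] 31.09
0.005 [ 4.9  1.2 -0.5] [0.4139 0.3066 0.1159] 31.42
-0.01 [ 0.1 -3.6 20.5] [0.4139 0.3066 0.1151] 31.67
[ 0.78228233  0.39894633 -0.42506899]
[-1.16820035  0.44441114  0.57764776]
34.4417
```

View pics/w11.png

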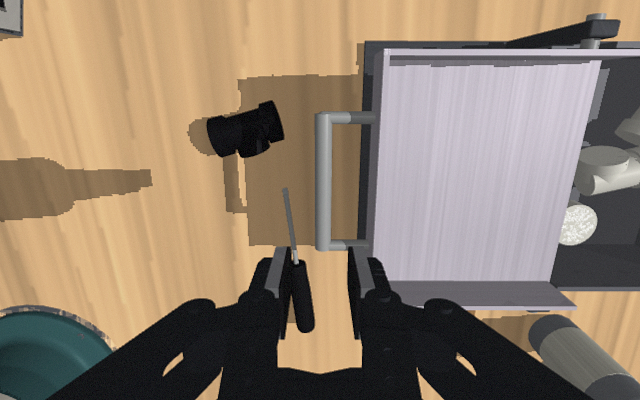

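View pics/t11z.png

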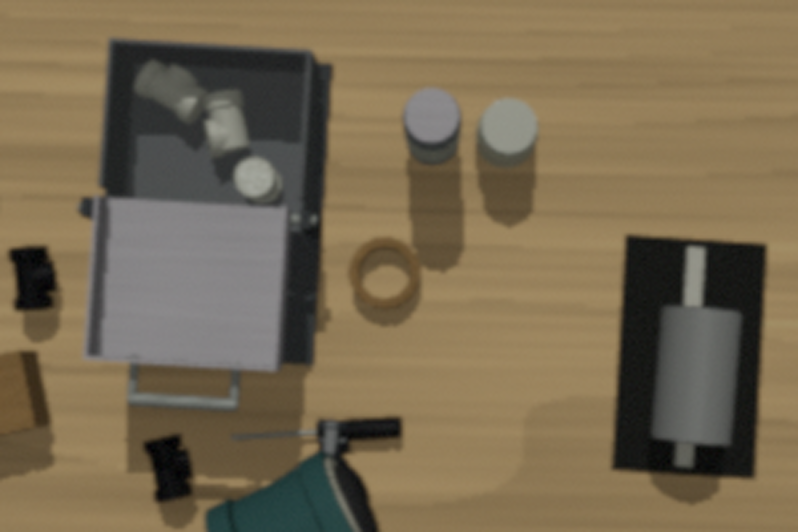

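View pics/s11z.png

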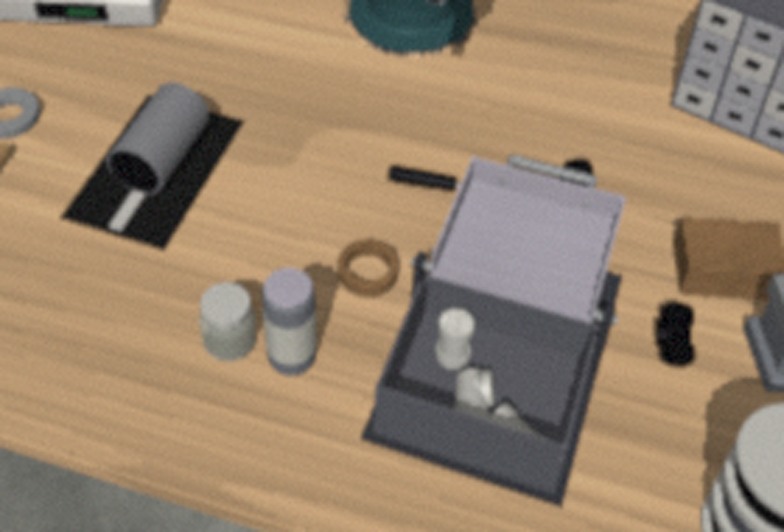

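```bash
python3 - <<'E'
from h import *
a=cv2.imread("pics/top0.png"); b=cv2.imread("pics/t11.png"); c=cv2.imread("pics/t6.png")
d=(cv2.absdiff(a,b).max(2)>30).astype(np.uint8)
n,l,s,_=cv2.connectedComponentsWithStats(cv2.dilate(d,np.ones((3,3))));print([x.tolist() for x in s[1:] if x[4]>15])
r=np.s_[150:290,330:460]; print("pipe vs t6",(cv2.absdiff(b[r],c[r]).max(2)>30).sum())
for k in ["coupling","elbow","tee"]: print(k,[(np.round(x["rect"]).tolist(),round(x["confidence"],2)) for x in spotter.look_for("top",k)][:3])
print(manip.current_time(),manip.current_force(),np.abs(manip.current_qvel()).max())
M=model("top"); print(proj([[.4143+.0022,.3065+.055,.127],[.4143-.0022,.3065-.055,.127]],M))
cv2.imwrite("pics/barcmp.png",cv2.resize(np.hstack([a[225:250,190:265],b[225:250,190:265]]),None,fx=5,fy=5,interpolation=cv2.INTER_CUBIC))
E
```

```text
[[210, 112, 55, 53, 1070], [226, 185, 37, 39, 742], [200, 187, 19, 38, 416], [195, 191, 6, 12, 64], [223, 193, 6, 7, 40], [338, 197, 36, 77, 2297], [404, 204, 36, 76, 2079], [236, 247, 85, 153, 6840], [6, 291, 141, 109, 7832], [85, 329, 17, 10, 121], [133, 339, 9, 6, 43], [120, 350, 5, 5, 21], [106, 352, 5, 4, 16], [128, 352, 5, 5, 19], [308, 361, 22, 33, 268], [322, 381, 26, 19, 202], [359, 392, 8, 8, 51]]
pipe vs t6 0
coupling [([248.0, 149.0, 267.0, 167.0], 0.7)]
elbow [([239.0, 124.0, 252.0, 149.0], 0.86)]
tee [([215.0, 255.0, 231.0, 278.0], 0.91), ([212.0, 115.0, 239.0, 135.0], 0.88), ([166.0, 186.0, 182.0, 205.0], 0.55)]
34.5917 [ 1.29502672 -1.16448801 -1.32778279] 0.40442688047867653
[[209.08540372 239.67844928]
 [247.47176366 241.86285391]]
```

View pics/barcmp.png

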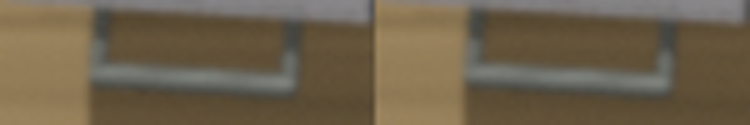

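The bar image matches the start, so the tray is level. Only the fittings, the pipe and the arm differ between the top views, so I'm handing in.

```bash
python3 - <<'E'
from h import *
manip.hold(.3); print(order.sign_off(), manip.current_time())
E
```

```text
the job is handed in; nothing more can be done
the job is handed in; nothing more can be done
```

I rolled the pipe onto the white line, tipped all three fittings into the crate and lowered the tray level. I handed the job in at about 35 s of the allowed 64 s.

- **Pipe:** I pushed it with the open fingers, ending with a slow nudge, and it was never lifted. The camera fit puts it about 2 mm from the line's centre and about 0.02 rad off parallel. The line showed past both ends, and the pipe hadn't moved between two top pictures taken before and after the tipping.
- **Tray:** I raised it by the bar to about 1.0 rad and lowered it until it rested. The bar looks the same in the top view as at the start.
- **Fittings:** The coupling, elbow and tee all show in the crate. The coupling stands on end near the hinge.
- **Other things:** Comparing the first and last top pictures, no visible bystander had moved. The arm covered the tip of the screwdriver handle in the last one.

**Contact forces:** On the first descent to the bar I read about 27 N, most likely the knuckles touching the tray's wall top. I regripped about 6 mm higher and that contact cleared. The force then peaked at about 24 N while tipping and about 21 N as the tray seated, against limits of 40 N for the arm or gripper body and 120 N at the wrist.

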